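# Shut the electrode tip case and slide its catch home

### The arm

A 6-joint arm with a two-finger parallel gripper is mounted at the origin on a cart in front of the work surface, level with it; the furniture and walls round the work are solid. World frame = base frame: x ahead of the robot, y to its left, z up, the work surface at z = 0. Lengths are in m, angles in degrees, forces in N, time in s.
With the tool pointing down it reaches from about 0.3 to 0.875 m from the base axis. Payload 6.4 kg.
Tool frame: the origin (TCP) lies midway between the tips of the shut fingers; the grasp point (between the pads) lies 19 mm behind it; z points along the fingers, y is the line along which they close (so a half turn about z gives the same grasp; the last joint's range is limited). The gripper opens to 88 mm and grips with 3 to 60 N. Pads are 18 mm wide; open, the fingers measure 123 mm over their backs; the gripper's body (75 mm by 187 mm) begins 45 mm behind the grasp point.
Start: joints at [-78.455, 10.359, 92.074, -0, 77.567, -11.82], TCP at [0.228, -0.528, 0.239] pointing down, gripper open.
Joint ranges: [-171.53, 171.53], [-51.25, 118.39], [17.06, 147.69], [-65.23, 245.23], [0, 150.52], [-178.68, 178.68]. Speed limits (degrees/s): [147.25, 147.25, 172.46, 180, 180, 180].

### API

Orientations are given as a 3x3 rotation matrix whose columns are the frame's x, y, z axes.
In Python, from station import manip gives the robot as it stands. The module is installed in compiled form; this text tells all that it offers.
- The arm moves only by the tool carry_out, never from a script. Its argument "steps" is one flat list of numbers, 5 for each row, row after row: the shift along the tool's x, y, z scaled (see below), then the turn about the tool's z scaled (see below), then the finger opening in mm, from 0 to 88.1. In form: [tx, ty, tz, yaw, jaw, tx, ty, tz, yaw, jaw, ...]. A call has exactly 10 rows; each row shifts and turns the commanded pose from where the row before left it, along the tool's axes as they then stand; what a row does not reach is not made up. The controller multiplies each number of a shift by 0.025 m and each number of a turn by 0.12 rad. A row lasts 1/8 s, in which the tool goes at most 62.5 mm and 10.7 degrees, less where a joint would pass 70% of its speed; a pose out of reach is approached as far as the arm can. A call with a number of a shift or a turn outside -1 to 1 is refused whole. A call with a gripper value outside its range is refused whole. The fingers move at their own pace and stop on an object; "force" is the grip in N (left out, the last holds). Time passes only in rows, so rows that do not move let the fingers close, or fill a call up. It gives the time, the measured TCP pose, the force, the opening and the grip force at its end, in the units of the state.
- manip.get_state(): the state, without advancing time (a new reading comes with each control period).
- manip.snapshot(name): name is "scene" or "side" or "wrist"; returns (picture, depth): 480x640x3 uint8, red, green, blue; 480x640 float32, m along the optical axis (not along the pixel's ray), 0 where there is no reading.
- manip.get_calibration(name): a dict with "fx", "fy", "cx", "cy" (pixels), "k1" (the pictures are not rectified: a ray, as slopes to the right and down, at radius r is drawn at 1 + k1 r^2 times it, then the intrinsics apply), "eye" and "attitude" of the camera in the world; the wrist camera has in their place "hand_eye" (4x4, takes a point from camera to tool coordinates, whose origin is the TCP and whose axes are the flange's). Camera axes: x right, y down, z forward; pixel columns grow to the right and rows downward; lengths in m; the calibration is good to about 2 mm. A picture is of the moment at which its call begins: read the wrist's pose just before it. get_calibration takes no time and is no camera call.
- manip.close_job(): hands the job in; it is judged then, once.
Trained networks look in the newest picture that a camera, given by its name, has taken for a name from the list of things; names that differ only in an ending like _2 or _b are one class to them, and where a whole thing is asked for, a point or a joint stands for the part that bears it (a point fixed in the world has none). Each returns a list of dicts, best first, with "p" (0 to 1); they miss things now and then, are a little off and sometimes report something else, mostly with a low value. They report only what shows in the picture. A call takes as long as a camera call.
- manip.look_for(camera, label): "point" ([x, y, z] in m, in world coordinates, good to about 4 mm: the middle of the surface that is visible of it).
The state is a dict: "time_s": time; "q": joint angles; "dq": joint speeds; "tau": joint torques, N m; "ee_pos": TCP position; "tool_rot": TCP orientation; "ft_force": force on the tool from outside, world axes, zero at the start; "ft_torque": the same for the moment, N m; "opening": finger opening in m; "finger_force": force on a finger pad.
Only numpy, scipy, OpenCV 4.12 (cv2) and the standard library are available. Lean on these libraries where they do the work, as an engineer would, in place of code of your own. Each camera call takes 0.05 s, during which the arm holds its last target. There are 200 camera calls.

### The job

The black case of spare electrode tips has been left open: push its lid fully shut with the fingertips, and only then push the thumb catch on the lid sideways, toward the welding machine, all the way to the end of its track, so that its hook lies under the pin on the case's front. Do not pinch the catch, and leave the pen and the two copper tips beside the case where they are.

Things in the scene. Friction and masses are not known exactly. Their poses are not given: they have to be found in the camera images.
- tip_case: Black plastic case, 133 x 205 mm and 51 mm high when shut, fixed to the bench. Origin: centre of its underside on the bench. Its x axis points to the hinge side (the side toward the robot, 64 mm from the origin), -x to the front with the catch and the keeper pin; y runs along the hinge, the long way; z up. Its walls are 36 mm high; nothing in it is loose.
- lid_hinge (a point): Point on the hinge line (parallel to the case's y axis), in the middle of its length: 64 mm from the case's origin toward +x, 37 mm above the bench. Fixed to the case, same axes.
- tip_case_lid (a joint): Lid angle in rad: 0 shut, level, 1.57 upright; it starts between 1.1 and 1.55. The lid is a tray 204 mm along the hinge, 128 mm from hinge line to front edge, 14 mm deep, its outer face 14 mm off the hinge line. Its stiff hinge keeps it at any angle; about 2 to 5 N at its front edge move it.
- lid_edge (a point): Middle of the lid's front (free) edge on the outer face, 128 mm from the hinge line. Axes fixed to the lid: at angle 0 the same as the case's; x from the front edge to the hinge, z out of the outer face (up when shut, toward the robot when upright).
- lid_push (a point): A free spot on the lid's outer face, 13 mm in from the front edge and 45 mm from its middle toward the case's -y, clear of the catch: a good place to push. Axes as lid_edge.
- catch (a joint): Travel of the thumb catch along the case's +y direction, m: starts at 0 to 0.004 (open), 0.030 is the end of its track (home). A sliding friction of 2 N holds it where it is left; it moves with the lid.
- catch_top (a point): Centre of the top of the catch's black ribbed thumb piece: 26 mm along x, 18 mm along y, standing 21 mm above the lid's outer face, beside the front edge and at the middle of the edge. Axes as lid_edge. To close the catch push its -y flank toward +y. When the lid is shut the top is 72 mm above the bench.
- catch_rear: The -y flank of the thumb piece, the one to push: a plate 24 x 2 x 14 mm, origin at its centre.
- catch_lead: The +y flank of the thumb piece (faces the way it slides): a plate 24 x 2 x 14 mm, origin at its centre. Pressing both flanks at once is pinching.
- electrode_tip_2: Copper electrode tip, 20 mm across and 24 mm high, blunt, stands on the bench beyond the case's front; origin at the centre of its underside. To be left alone.
- electrode_tip_3: Copper electrode tip, 15 mm across and 31 mm high, slender, stands on the bench beyond the case's front; origin at the centre of its underside. To be left alone.
- pen_1: White pen with a red cap, 135 mm long and 17 mm thick, lies on the bench beside the case's -y end; origin under its middle, y along it. To be left alone.

How it is judged:
By the outcome, as a careful person would: the job done as asked, in the order asked, and still so for the second after the job is handed in, with the robot touching nothing.
It also fails if it takes over 45 s, if anything falls off the work surface, if the arm or the gripper's body presses on something with over 40 N, if the wrist force passes 120 N, or if a joint passes its speed limit or range.

## Working session

There is one attempt and no reset: what is moved stays moved. The work goes in short steps, Python scripts to look and compute and a tool call to move; the robot and the scene stay as the last step left them, time stands still between calls to the robot, and variables do not carry over. Pictures are saved under pics/ and viewed, at most 10 in all, crops included, and the job is handed in when it is done.

Besides the shell and the picture viewer there is one more tool, called in YAML: its name, and indented under it one key for each argument. carry_out: Moves the arm, as the interface text tells. Its arguments: {"type":"object","properties":{"steps":{"type":"array","items":{"type":"number"}},"force":{"type":"number"}},"required":["steps"]}

```bash
mkdir -p pics
cat > h.py <<'E'
from station import manip
import numpy as np, cv2
def snap(cam,name):
    s=manip.get_state(); im,d=manip.snapshot(cam); cv2.imwrite(f'pics/{name}.png',im[:,:,::-1]); np.savez(f'{name}.npz',im=im,d=d,p=s['ee_pos'],R=s['tool_rot']); return im,d,s
def world(cam,d,s=None):
    c=manip.get_calibration(cam); K=np.array([[c['fx'],0,c['cx']],[0,c['fy'],c['cy']],[0,0,1.]])
    v,u=np.mgrid[:480,:640]; p=np.stack([u,v],-1).reshape(-1,1,2).astype(float)
    n=cv2.undistortPoints(p,K,np.array([c['k1'],0,0,0,0.])).reshape(480,640,2)
    P=np.concatenate([n*d[...,None],d[...,None]],-1)
    if cam=='wrist':
        T=np.array(c['hand_eye']); P=P@T[:3,:3].T+T[:3,3]; return P@np.array(s['tool_rot']).T+np.array(s['ee_pos'])
    return P@np.array(c['attitude']).T+np.array(c['eye'])
E
python3 - <<'E'
from h import *
np.set_printoptions(precision=4,suppress=True)
s=manip.get_state(); print(s)
for c in ['scene','side']:
    snap(c,c+'0')
    k=manip.get_calibration(c); print(c,k)
    for l in ['tip_case','lid_edge','lid_push','catch_top','catch_rear','electrode_tip_2','pen_1']:
        print(l,[(np.round(r['point'],4),round(r['p'],2)) for r in manip.look_for(c,l)][:3])
a=np.hstack([cv2.imread('pics/scene0.png')]);
E
```

```text
{'time_s': 0.0, 'q': array([-78.4551,  10.401 ,  92.1311,   0.0018,  77.5659, -11.8202]), 'dq': array([ 0.0852, -0.0079,  0.0672,  0.0443, -0.0562, -0.0603]), 'tau': array([ -0.0008, -43.3875, -34.1849,   0.0701,   0.0386,  -0.0001]), 'ee_pos': array([ 0.228 , -0.5273,  0.2378]), 'tool_rot': array([[ 0.918 ,  0.3966, -0.0003],
       [ 0.3966, -0.918 ,  0.0017],
       [ 0.0004, -0.0017, -1.    ]]), 'ft_force': array([ 0.1992, -0.0486,  0.8216]), 'ft_torque': array([ 0.0009,  0.0587, -0.0341]), 'finger_force': 0.0, 'opening': 0.08797554532664759}
scene {'fx': 438.047603358145, 'fy': 438.047603358145, 'cx': 317.30419957569234, 'cy': 241.19662315489356, 'k1': 0.01483930617375249, 'eye': array([-0.0861,  0.9009,  0.514 ]), 'attitude': array([[-0.6736, -0.3862,  0.6301],
       [-0.7391,  0.3551, -0.5724],
       [-0.0027, -0.8513, -0.5246]])}
tip_case [(array([0.4577, 0.3667, 0.0232]), 0.93), (array([0.392 , 0.4805, 0.0126]), 0.52)]
lid_edge [(array([0.3908, 0.3577, 0.1441]), 0.78)]
lid_push [(array([0.3881, 0.361 , 0.1403]), 0.74)]
catch_top [(array([0.4175, 0.3063, 0.1521]), 0.5)]
cat
[... 240 characters left out ...]
76456986813, 'cx': 311.9180135913953, 'cy': 237.86560153373813, 'k1': -0.05171354237446456, 'eye': array([0.3935, 1.1906, 0.431 ]), 'attitude': array([[-0.9965, -0.0456,  0.0704],
       [-0.0829,  0.4047, -0.9107],
       [ 0.0131, -0.9133, -0.407 ]])}
tip_case [(array([0.4535, 0.3405, 0.0344]), 0.87)]
lid_edge [(array([0.4281, 0.317 , 0.1077]), 0.57)]
lid_push [(array([0.5285, 0.5   , 0.0113]), 0.61), (array([0.4267, 0.3144, 0.1034]), 0.6), (array([0.4534, 0.3392, 0.0368]), 0.26)]
catch_top [(array([0.4403, 0.3152, 0.1712]), 0.51)]
catch_rear []
electrode_tip_2 [(array([0.5277, 0.4987, 0.0145]), 0.54)]
pen_1 [(array([0.3972, 0.4802, 0.014 ]), 0.75), (array([0.5293, 0.4973, 0.0134]), 0.75)]
```

View pics/scene0.png

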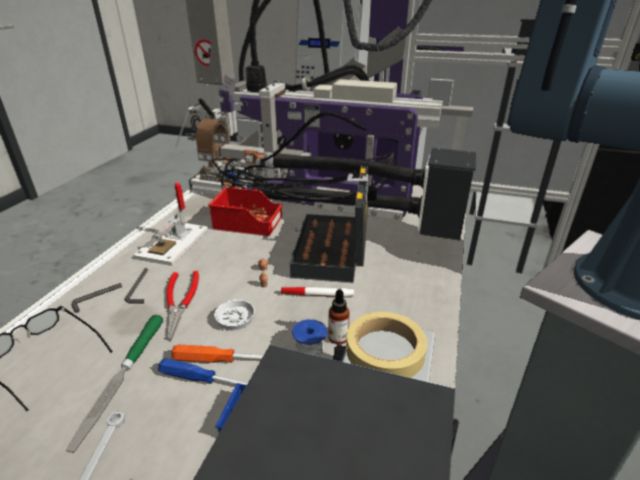

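View pics/side0.png

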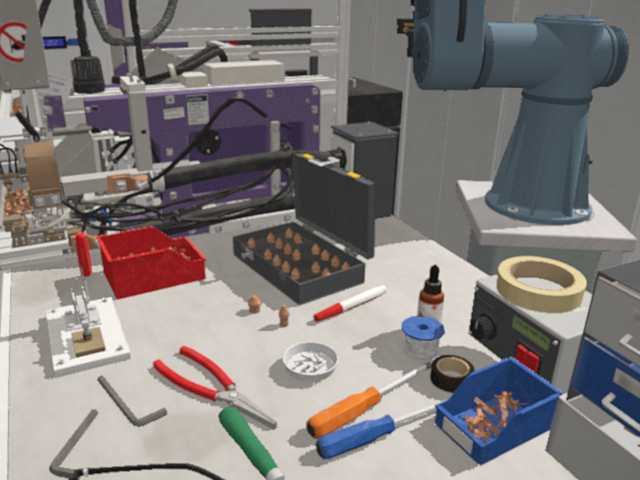

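The case stands open at scene px (325,245) and side px (300,255). Its lid is nearly upright on the robot side. The pen lies on its near (+Y world) end, the copper tips are at side px (254,304) and (283,315), and the welder is toward −Y. Next I fit the case pose from depth.

```bash
cat > fit.py <<'E'
from h import *
np.set_printoptions(precision=4,suppress=True)
for c in ['scene','side']:
    z=np.load(c+'0.npz'); W=world(c,z['d']); P=W.reshape(-1,3); I=z['im'].reshape(-1,3).astype(int)
    ok=(z['d'].ravel()>0)&(P[:,0]>.3)&(P[:,0]<.6)&(P[:,1]>.2)&(P[:,1]<.47)
    dark=I.max(1)<95
    b=ok&(I.min(1)>120)&(abs(P[:,2])<.02); print(c,'bench z',np.median(P[b,2]),b.sum())
    L=P[ok&dark&(P[:,2]>.05)&(P[:,2]<.2)&(P[:,1]>.22)&(P[:,0]<.47)]
    print('lid n',len(L),L.min(0),L.max(0))
    # plane RANSAC
    rng=np.random.default_rng(0);best=None
    for _ in range(500):
        a=L[rng.choice(len(L),3,False)]; n=np.cross(a[1]-a[0],a[2]-a[0]); n/=np.linalg.norm(n)+1e-12
        m=abs((L-a[0])@n)<.003
        if best is None or m.sum()>best.sum(): best=m
    Q=L[best]; ctr=Q.mean(0); n=np.linalg.svd(Q-ctr,full_matrices=False)[2][2]; n*=-np.sign(n[0])
    print('inl',len(Q),'n',n,'ctr',ctr,'yaw of -n',np.degrees(np.arctan2(n[1],n[0])),'tilt elev',np.degrees(np.arcsin(n[2])), 'zmax',Q[:,2].max())
    R=P[ok&dark&(P[:,2]>.030)&(P[:,2]<.042)]
    print('rim',len(R),cv2.minAreaRect((R[:,:2]*1000).astype(np.float32)))
    B=P[ok&dark&(P[:,2]>.01)&(P[:,2]<.042)]
    print('body',cv2.minAreaRect((B[:,:2]*1000).astype(np.float32)))
    img=np.zeros((500,500,3),np.uint8)
    A=P[ok&(P[:,2]>.008)]; C=I[ok&(P[:,2]>.008)]
E
python3 fit.py
```

```text
scene bench z -0.0007673562359858943 3891
lid n 916 [0.3578 0.2501 0.0506] [0.4689 0.3957 0.1748]
inl 452 n [-0.676   0.7369  0.0066] ctr [0.3658 0.3881 0.1112] yaw of -n 132.53386340882594 tilt elev 0.3760703077865905 zmax 0.16542294882835534
rim 600 ((484.9624328613281, 354.52166748046875), (138.77880859375, 218.7718963623047), 45.17755126953125)
body ((512.4000854492188, 327.7235107421875), (138.78277587890625, 297.5712585449219), 45.32530212402344)
side bench z 0.0003841954977908957 5839
lid n 4013 [0.3604 0.2506 0.05  ] [0.47   0.3946 0.1751]
inl 3575 n [-0.768  -0.6376  0.0602] ctr [0.4151 0.3219 0.1053] yaw of -n -140.30360307212345 tilt elev 3.4516315258921613 zmax 0.16727883943700395
rim 1105 ((483.6605224609375, 352.3369140625), (147.8506622314453, 215.64981079101562), 44.5211181640625)
body ((483.78521728515625, 352.808349609375), (148.68955993652344, 216.14715576171875), 44.5211181640625)
```

Run:
```python
from h import *
np.set_printoptions(precision=3,suppress=True,linewidth=150)
H=np.zeros((13,14))
for c in ['scene','side']:
    z=np.load(c+'0.npz'); P=world(c,z['d'])[z['d']>0]
    for i in range(13):
        for j in range(14):
            m=(abs(P[:,0]-(.2+.05*i))<.025)&(abs(P[:,1]-(-.7+.1*j))<.05)&(P[:,2]<1)
            if m.any(): H[i,j]=max(H[i,j],np.percentile(P[m,2],99))
print('cols y',-.7+.1*np.arange(14))
for i in range(13): print('x%.2f'%(.2+.05*i),H[i])
print(manip.get_calibration('wrist'))
```

```text
cols y [-0.7 -0.6 -0.5 -0.4 -0.3 -0.2 -0.1  0.   0.1  0.2  0.3  0.4  0.5  0.6]
x0.20 [0.    0.    0.    0.    0.    0.    0.    0.469 0.471 0.    0.002 0.002 0.114 0.114]
x0.25 [0.    0.348 0.398 0.    0.    0.    0.    0.    0.47  0.002 0.002 0.002 0.088 0.056]
x0.30 [0.    0.348 0.    0.    0.    0.    0.    0.409 0.408 0.003 0.002 0.002 0.099 0.038]
x0.35 [0.    0.    0.    0.    0.    0.    0.    0.179 0.174 0.002 0.002 0.165 0.014 0.012]
x0.40 [0.    0.    0.    0.    0.    0.    0.    0.175 0.174 0.174 0.174 0.168 0.016 0.016]
x0.45 [0.    0.    0.    0.    0.    0.    0.    0.265 0.264 0.146 0.176 0.036 0.036 0.017]
x0.50 [0.    0.    0.    0.    0.    0.    0.    0.265 0.265 0.232 0.168 0.037 0.035 0.002]
x0.55 [0.    0.    0.    0.    0.    0.    0.    0.264 0.298 0.263 0.117 0.036 0.023 0.01 ]
x0.60 [0.    0.    0.    0.    0.    0.    0.    0.263 0.299 0.297 0.257 0.035 0.002 0.01 ]
x0.65 [0.    0.    0.    0.    0.    0.    0.    0.    0.327 0.314 0.226 0.064 0.002 0.013]
x0.70 [0.    0.    0.    0.    0.    0.    0.    0.284 0.32  0.314 0.26  0.098 0.066 0.056]
x0.75 [0.    0.    0.    0.    0.    0.    0.    0.284 0.301 0.29  0.29  0.133 0.134 0.128]
x0.80 [0.    0.    0.    0.047 0.    0.    0.295 0.    0.452 0.31  0.316 0.14  0.016 0.016]
{'fx': 331.8966690578466, 'fy': 331.8966690578466, 'cx': 325.264933712776, 'cy': 247.06577238943547, 'k1': -0.02271577630267227, 'hand_eye': array([[-0.001, -0.953, -0.303,  0.078],
       [ 1.   , -0.001,  0.   ,  0.001],
       [-0.   , -0.303,  0.953, -0.145],
       [ 0.   ,  0.   ,  0.   ,  1.   ]])}
```

Run:
```python
from h import *
np.set_printoptions(precision=3,suppress=True,linewidth=150)
for c in ['scene','side']:
    z=np.load(c+'0.npz'); P=world(c,z['d']); d=z['d']
    m=(d>0)&(P[...,0]>.17)&(P[...,0]<.34)&(P[...,1]>-.1)&(P[...,1]<.2)&(P[...,2]>.1)
    v,u=np.nonzero(m); print(c,len(u), (u.min(),u.max(),v.min(),v.max()) if len(u) else '')
    for k in range(0,len(u),max(1,len(u)//12)): print(u[k],v[k],P[v[k],u[k]])
    m=(d>0)&(P[...,0]>.1)&(P[...,0]<.42)&(P[...,1]<-.05)&(P[...,1]>-.8)&(P[...,2]>.0)
    v,u=np.nonzero(m); print(c,len(u))
    for k in range(0,len(u),max(1,len(u)//12)): print(u[k],v[k],P[v[k],u[k]])
```

```text
scene 10141 (np.int64(455), np.int64(616), np.int64(0), np.int64(200))
541 0 [0.27  0.089 0.471]
544 11 [0.259 0.093 0.456]
547 22 [0.25  0.093 0.44 ]
557 33 [0.225 0.107 0.427]
576 44 [0.198 0.09  0.412]
533 56 [0.254 0.105 0.39 ]
562 67 [0.207 0.097 0.378]
535 79 [0.24  0.107 0.356]
558 91 [0.2   0.105 0.343]
538 104 [0.223 0.113 0.319]
552 117 [0.198 0.104 0.3  ]
548 131 [0.2   0.097 0.274]
467 200 [0.318 0.107 0.101]
scene 205
636 43 [ 0.288 -0.585  0.343]
638 46 [ 0.279 -0.574  0.338]
636 49 [ 0.283 -0.585  0.329]
639 51 [ 0.275 -0.586  0.325]
634 54 [ 0.278 -0.563  0.319]
634 56 [ 0.275 -0.557  0.315]
634 58 [ 0.276 -0.567  0.309]
634 60 [ 0.274 -0.565  0.305]
584 234 [ 0.143 -0.127  0.   ]
580 238 [ 0.142 -0.103  0.   ]
577 243 [ 0.138 -0.075  0.001]
586 247 [ 0.119 -0.073  0.   ]
589 252 [ 0.107 -0.056  0.   ]
side 6700 (np.int64(384), np.int64(485), np.int64(0), np.int64(170))
414 0 [ 0.295 -0.011  0.408]
470 7 [0.204 0.09  0.401]
462 15 [0.22  0.117 0.388]
452 23 [0.234 0.102 0.374]
446 31 [0.244 0.107 0.36 ]
433 39 [0.266 0.111 0.346]
415 47 [0.289 0.029 0.324]
473 54 [0.191 0.104 0.322]
461 62 [0.212 0.107 0.308]
460 70 [0.212 0.108 0.294]
477 78 [0.176 0.089 0.278]
473 87 [0.176 0.058 0.256]
385 170 [0.336 0.112 0.101]
side 539
410 0 [ 0.264 -0.521  0.398]
402 18 [ 0.279 -0.578  0.348]
412 20 [ 0.253 -0.532  0.345]
405 23 [ 0.268 -0.585  0.334]
401 26 [ 0.28  -0.574  0.326]
412 28 [ 0.248 -0.571  0.321]
405 31 [ 0.268 -0.568  0.313]
407 34 [ 0.261 -0.574  0.304]
408 41 [ 0.257 -0.572  0.285]
411 48 [ 0.247 -0.57   0.266]
408 56 [ 0.255 -0.564  0.244]
474 185 [ 0.111 -0.124  0.   ]
473 193 [ 0.123 -0.065  0.   ]
```

carry_out:
  steps: [0, 0, -1, 0, 0, 0, 0, -1, 0, 0, 0, 0, -1, 0, 0, 0, 0, -1, 0, 0, 0, 0, -1, 0, 0, 0.8, -1, -1, 0, 0, 0.8, -1, -0.5, 0, 0, 0.8, -1, 0, 0, 0, 0.8, -1, 0, 0, 0, 0.8, -1, 0, 0, 0]
  force: 20

```text
time_s: 2.05
ee_pos: [0.2705, -0.3724, 0.4013]
tool_rot: [[0.918, 0.397, 0.0], [0.397, -0.918, -0.0], [0.0, 0.0, -1.0]]
ft_force: [0.4, 0.2, -0.4]
opening: 0.0005
finger_force: 0.0
```

carry_out:
  steps: [0.8, -1, 0, 0, 0, 0.8, -1, 0, 0, 0, 0.8, -1, 0, 0, 0, 0.8, -1, 0, 0, 0, 0.8, -1, 0, 0, 0, 0.8, -1, 0, 0, 0, 0.8, -1, 0, 0, 0, 0.8, -1, 0, 0, 0, 0.8, -1, 0, 0, 0, 0.8, -1, 0, 0, 0]

```text
time_s: 3.3
ee_pos: [0.3548, -0.0636, 0.4015]
tool_rot: [[0.918, 0.396, 0.001], [0.396, -0.918, -0.0], [0.001, 0.001, -1.0]]
ft_force: [0.5, -0.5, 0.3]
opening: 0.0004
finger_force: 0.0
```

carry_out:
  steps: [0.8, -1, 0, 0, 0, 0.8, -1, 0, 0, 0, 0.8, -1, 0, 0, 0, 0.8, -1, 0, 0, 0, 0.8, -1, 0, 0, 0, 0.8, -1, 0, 0, 0, 0.8, -1, 0, 0, 0, 0.8, -1, 0, 0, 0, 0.8, -1, 0, 0, 0, 0.8, -1, 0, 0, 0]

```text
time_s: 4.55
ee_pos: [0.4393, 0.2453, 0.4013]
tool_rot: [[0.918, 0.397, 0.0], [0.397, -0.918, 0.0], [0.0, 0.0, -1.0]]
ft_force: [0.8, -0.5, -0.1]
opening: 0.0005
finger_force: 0.0
```

carry_out:
  steps: [0.8, -1, 0, -0.5, 0, 0.8, -1, 0, -0.5, 0, 0.8, -0.5, 0, -0.5, 0, 0, 0, 0, -0.5, 0, 0, 0, 0, -0.5, 0, 0, 0, 0, 0, 0, 0, 0, 0, 0, 0, 0, 0, 0, 0, 0, 0, 0, 0, 0, 0, 0, 0, 0, 0, 0]

```text
time_s: 5.8
ee_pos: [0.4652, 0.3272, 0.4012]
tool_rot: [[0.76, 0.65, 0.0], [0.65, -0.76, -0.0], [0.0, 0.0, -1.0]]
ft_force: [-0.2, -0.2, -0.8]
opening: 0.0002
finger_force: 0.0
```

Run:
```python
from h import *
np.set_printoptions(precision=4,suppress=True)
im,d,s=snap('wrist','w1')
for l in ['tip_case','lid_edge','catch_top','electrode_tip_2','pen_1']:
    print(l,[(np.round(r['point'],4),round(r['p'],2)) for r in manip.look_for('wrist',l)][:3])
W=world('wrist',d,s); P=W.reshape(-1,3); I=im.reshape(-1,3).astype(int)
ok=(d.ravel()>0)&(np.linalg.norm(P[:,:2]-[.455,.35],axis=1)<.17)&(P[:,2]<.25); dark=I.max(1)<95
b=(d.ravel()>0)&(I.min(1)>120)&(abs(P[:,2])<.02); print('bench',np.median(P[b,2]))
R=P[ok&dark&(P[:,2]>.030)&(P[:,2]<.042)]
print('rim',len(R),np.median(R[:,2]),cv2.minAreaRect((R[:,:2]*1000).astype(np.float32)))
B=P[ok&dark&(P[:,2]>.012)&(P[:,2]<.045)]
print('body',cv2.minAreaRect((B[:,:2]*1000).astype(np.float32)))
L=P[ok&(P[:,2]>.06)&(P[:,2]<.25)]; print('lid',len(L),L.min(0),L.max(0),cv2.minAreaRect((L[:,:2]*1000).astype(np.float32)))
```

```text
tip_case [(array([0.4718, 0.3396, 0.0203]), 0.94)]
lid_edge [(array([0.4319, 0.3137, 0.166 ]), 0.87), (array([0.3937, 0.4683, 0.0198]), 0.57)]
catch_top [(array([0.4382, 0.3138, 0.1808]), 0.91)]
electrode_tip_2 [(array([0.5318, 0.491 , 0.0217]), 0.56), (array([0.4885, 0.5179, 0.0192]), 0.52)]
pen_1 [(array([0.395 , 0.4699, 0.0144]), 0.55)]
bench -0.0006254860978792687
rim 1120 0.035597166137870756 ((480.91162109375, 347.99334716796875), (142.14076232910156, 203.90476989746094), 39.756290435791016)
body ((493.4361572265625, 375.694580078125), (196.82891845703125, 230.4772186279297), 39.75628662109375)
lid 6632 [0.3632 0.1833 0.06  ] [0.6131 0.3928 0.1782] ((461.9677734375, 274.2225341796875), (148.35923767089844, 266.2405700683594), 66.34197998046875)
```

View pics/w1.png

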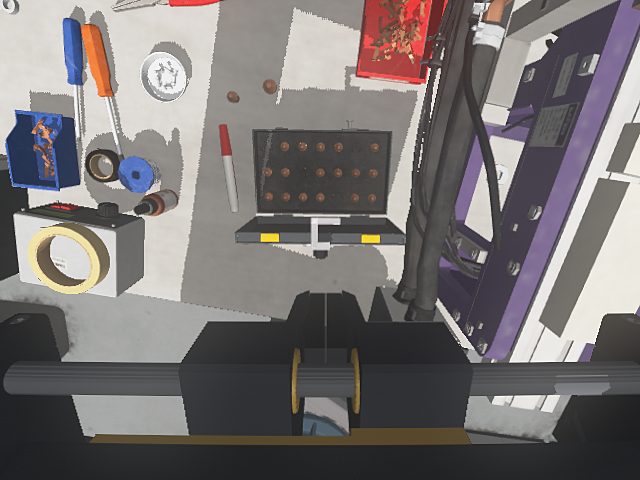

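The wrist picture shows the case squared to the tool at px (253–391, 130–213). The lid stands upright at row ~232, with its catch knob at (320,252). The pen is at (229,170), the copper tips at (233,97) and (269,87), and the welder's pipes start at column ~410. Next I refine the extents along the case axes.

Run:
```python
from h import *
np.set_printoptions(precision=1,suppress=True,linewidth=150)
d0=np.array([np.cos(np.radians(40)),np.sin(np.radians(40))]); e0=np.array([d0[1],-d0[0]])
for c in ['wrist','side','scene']:
    z=np.load({'wrist':'w1'}.get(c,c+'0')+'.npz'); s=dict(ee_pos=z['p'],tool_rot=z['R'])
    P=world(c,z['d'],s); P=P[z['d']>0]
    D=(P[:,:2]-[.48,.348]); X=np.stack([D@d0,D@e0,P[:,2]],1)*1000   # forward(-x case), +y case, z
    m=(abs(X[:,2]-36)<4)&(abs(X[:,0])<110)&(abs(X[:,1])<125)
    print(c,'rim fwd',np.percentile(X[m,0],[0,2,5,95,98,100]),'y',np.percentile(X[m,1],[0,2,5,95,98,100]))
    h=np.histogram(X[m,0],np.arange(-110,111,5)); print(dict(zip(h[1][:-1].astype(int),h[0])))
    m=(X[:,2]>60)&(X[:,2]<163)&(X[:,0]<-20)&(X[:,0]>-130)&(abs(X[:,1])<115)
    L=X[m]
    for lo in range(60,165,15):
        q=L[(L[:,2]>=lo)&(L[:,2]<lo+15)]
        if len(q)>5: print(lo,len(q),'fwd',np.percentile(q[:,0],[1,5,50,95,99]),'y',np.percentile(q[:,1],[1,99]))
    m=(X[:,2]>164)&(X[:,2]<200)&(X[:,0]<-20)&(X[:,0]>-130)&(abs(X[:,1])<115)
    L=X[m]
    for lo in range(164,190,4):
        q=L[(L[:,2]>=lo)&(L[:,2]<lo+4)]
        if len(q)>3: print('top',lo,len(q),'fwd',np.percentile(q[:,0],[0,50,100]),'y',np.percentile(q[:,1],[1,99]))
```

```text
wrist rim fwd [-62.7 -58.3 -56.8  70.4  71.6  83.8] y [-101.7 -100.8 -100.1  102.6  103.4  104.1]
{np.int64(-110): np.int64(0), np.int64(-105): np.int64(0), np.int64(-100): np.int64(0), np.int64(-95): np.int64(0), np.int64(-90): np.int64(0), np.int64(-85): np.int64(0), np.int64(-80): np.int64(0), np.int64(-75): np.int64(0), np.int64(-70): np.int64(0), np.int64(-65): np.int64(3), np.int64(-60): np.int64(97), np.int64(-55): np.int64(237), np.int64(-50): np.int64(12), np.int64(-45): np.int64(12), np.int64(-40): np.int64(13), np.int64(-35): np.int64(67), np.int64(-30): np.int64(76), np.int64(-25): np.int64(13), np.int64(-20): np.int64(15), np.int64(-15): np.int64(13), np.int64(-10): np.int64(12), np.int64(-5): np.int64(13), np.int64(0): np.int64(21), np.int64(5): np.int64(104), np.int64(10): np.int64(37), np.int64(15): np.int64(12), np.int64(20): np.int64(15), np.int64(25): np.int64(14), np.int64(30): np.int64(13), np.int64(35): np.int64(14), np.int64(40): np.int64(39), np.int64(45): np.int64(92), np.int64(50): np.int64(15), np.int64(55): np.int64(14), np.int64(60): np.int64(15), np.int6
[... 4043 characters left out ...]
int64(0), np.int64(90): np.int64(0), np.int64(95): np.int64(0), np.int64(100): np.int64(0), np.int64(105): np.int64(0)}
60 82 fwd [-72.  -71.9 -67.8 -57.8 -57.6] y [-106.2   66.2]
75 82 fwd [-71.2 -70.9 -66.5 -57.3 -57. ] y [-106.3   67.1]
90 78 fwd [-70.3 -70.2 -65.4 -56.4 -56.1] y [-106.1   64.7]
105 76 fwd [-69.6 -69.3 -64.6 -55.9 -55.6] y [-106.5    9.9]
120 97 fwd [-84.4 -77.  -63.9 -53.4 -53. ] y [-106.3   -8.1]
135 160 fwd [-87.9 -86.2 -67.3 -54.3 -52.5] y [-106.7   -6.1]
150 172 fwd [-86.7 -84.6 -66.1 -52.2 -51.5] y [-106.7   97.7]
top 164 190 fwd [-69.  -59.2 -51.8] y [-104.8   91.7]
top 168 7 fwd [-68.9 -41.9 -33.3] y [-13.3   1.5]
top 172 89 fwd [-68.6 -49.6 -30.8] y [-14.5  21. ]
```

carry_out:
  steps: [-0.9, -0.56, 1, 0.08, 0, -0.9, -0.56, 1, 0, 0, -0.9, -0.56, 1, 0, 0, -0.9, -0.56, 1, 0, 0, 0, 0, 1, 0, 0, 0, 0, 1, 0, 0, 0, 0, 1, 0, 0, 0, 0, 1, 0, 0, 0, 0, 0.6, 0, 0, 0, 0, 0.3, 0, 0]

```text
time_s: 7.35
ee_pos: [0.3602, 0.312, 0.1782]
tool_rot: [[0.766, 0.643, -0.001], [0.643, -0.766, -0.0], [-0.001, -0.0, -1.0]]
ft_force: [0.7, 0.2, -0.2]
opening: 0.0006
finger_force: 0.0
```

```bash
cat > st.py <<'E'
from h import *
np.set_printoptions(precision=1,suppress=True,linewidth=150)
def F(p):
    a=np.radians(40); d=np.array([np.cos(a),np.sin(a)]); D=np.array(p[:2])-[.48,.348]; return np.array([D@d,D@[d[1],-d[0]],p[2]])*1000
E
python3 - <<'E'
from st import *
s=manip.get_state(); print(s['time_s'],F(s['ee_pos']),s['ft_force'],np.degrees(np.arctan2(s['tool_rot'][1,0],s['tool_rot'][0,0])),s['q'])
snap('side','s2')
prev=None
for th in [86.5,82,76,70,64,58,52,46,40,34,28,22,16,10,5,2,0]:
    t=np.radians(th); u=np.array([np.cos(t),np.sin(t)]); n=np.array([-u[1],u[0]])
    C=np.array([-59,37])+115*u+14*n-[9,0]
    print(th,C, '' if prev is None else np.round((C-prev)*[1,-1]/25,2)); prev=C
E
```

```text
7.35 [-114.9  -49.4  178.2] [ 0.7  0.2 -0.2] 40.002689422709565 [ 26.6   1.4 109.3  -0.   69.3  76.6]
86.5 [-75.  152.6] 
82 [-65.9 152.8] [ 0.4 -0. ]
76 [-53.8 152. ] [0.5 0. ]
70 [-41.8 149.9] [0.5 0.1]
64 [-30.2 146.5] [0.5 0.1]
58 [-18.9 141.9] [0.5 0.2]
52 [ -8.2 136.2] [0.4 0.2]
46 [  1.8 129.4] [0.4 0.3]
40 [ 11.1 121.6] [0.4 0.3]
34 [ 19.5 112.9] [0.3 0.3]
28 [ 27.  103.4] [0.3 0.4]
22 [33.4 93.1] [0.3 0.4]
16 [38.7 82.2] [0.2 0.4]
10 [42.8 70.8] [0.2 0.5]
5 [45.3 61. ] [0.1 0.4]
2 [46.4 55. ] [0.  0.2]
0 [47. 51.] [0.  0.2]
```

View pics/s2.png

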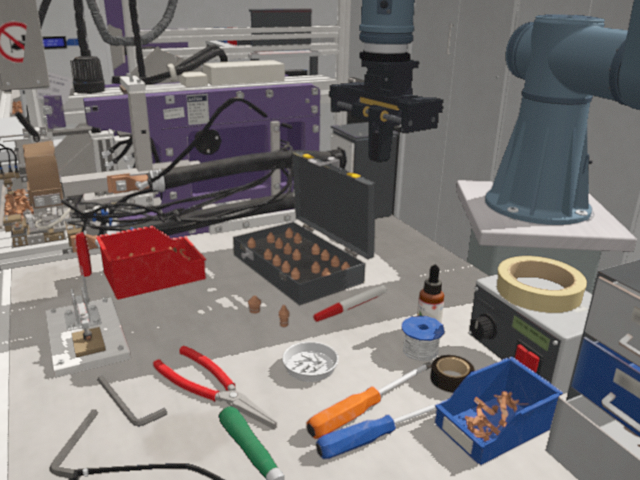

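The gripper is behind the lid, at side px (380,150), and clear of it. I now go down, touch the lid and start the arc.

carry_out:
  steps: [0, 0, 1, 0, 0, 0.4, 0, 0.02, 0, 0, 0.4, 0, 0, 0, 0, 0.4, 0, 0, 0, 0, 0.4, 0, 0, 0, 0, 0.36, 0, 0, 0, 0, 0.48, 0, 0.03, 0, 0, 0.48, 0, 0.08, 0, 0, 0.47, 0, 0.14, 0, 0, 0.45, 0, 0.18, 0, 0]

```text
time_s: 8.65
ee_pos: [0.4347, 0.3744, 0.1423]
tool_rot: [[0.766, 0.643, 0.001], [0.643, -0.766, 0.0], [0.001, 0.0, -1.0]]
ft_force: [-2.4, -0.7, 3.1]
opening: 0.0005
finger_force: 1.2
```

Run:
```python
from st import *
s=manip.get_state(); print(s['time_s'],F(s['ee_pos']),s['ft_force'])
im,d,s=snap('side','s3'); cv2.imwrite('pics/s3c.png',cv2.resize(im[80:330,180:480,::-1],None,fx=2,fy=2))
```

```text
8.65 [-17.7 -49.3 142.3] [-2.4 -0.7  3.1]
```

View pics/s3c.png

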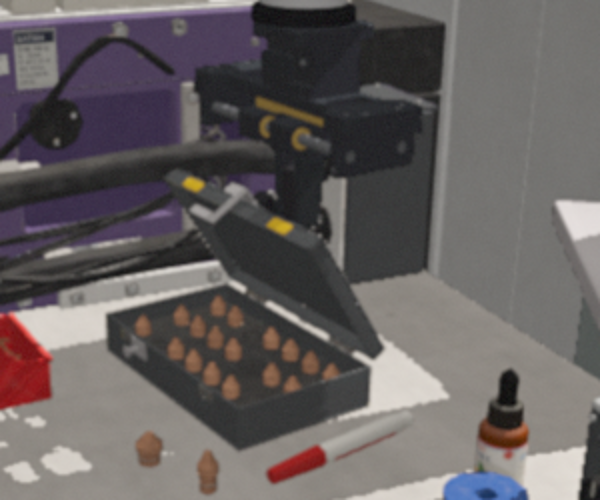

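The lid is folding forward ahead of the fingers (crop px ~ (250,215)), at about 3 N. I continue the arc.

carry_out:
  steps: [0.4, 0, 0.23, 0, 0, 0.4, 0, 0.27, 0, 0, 0.37, 0, 0.31, 0, 0, 0.34, 0, 0.35, 0, 0, 0.3, 0, 0.38, 0, 0, 0.26, 0, 0.41, 0, 0, 0.21, 0, 0.44, 0, 0, 0.16, 0, 0.46, 0, 0, 0.1, 0, 0.39, 0, 0, 0.04, 0, 0.2, 0, 0]

```text
time_s: 9.95
ee_pos: [0.4828, 0.4151, 0.0554]
tool_rot: [[0.766, 0.643, -0.001], [0.643, -0.766, -0.001], [-0.001, -0.0, -1.0]]
ft_force: [-0.2, -0.6, 1.2]
opening: 0.0006
finger_force: 0.7
```

Run:
```python
from st import *
s=manip.get_state(); print(s['time_s'],F(s['ee_pos']),s['ft_force'])
```

```text
9.95 [ 45.3 -49.5  55.4] [-0.2 -0.6  1.2]
```

carry_out:
  steps: [0, 0, 0.04, 0, 0, 0, 0, 0.04, 0, 0, 0, 0, 0.04, 0, 0, 0, 0, 0.04, 0, 0, 0, 0, 0.02, 0, 0, 0, 0, 0, 0, 0, 0, 0, 0, 0, 0, 0, 0, 0, 0, 0, 0, 0, 0, 0, 0, 0, 0, 0, 0, 0]

```text
time_s: 11.2
ee_pos: [0.4833, 0.4152, 0.052]
tool_rot: [[0.766, 0.643, 0.0], [0.643, -0.766, 0.0], [0.0, -0.0, -1.0]]
ft_force: [0.4, 0.4, 0.5]
opening: 0.0
finger_force: 0.0
```

carry_out:
  steps: [0, 0, 0.04, 0, 0, 0, 0, 0, 0, 0, 0, 0, 0.04, 0, 0, 0, 0, 0, 0, 0, 0, 0, 0, 0, 0, 0, 0, 0, 0, 0, 0, 0, 0, 0, 0, 0, 0, 0, 0, 0, 0, 0, 0, 0, 0, 0, 0, 0, 0, 0]

```text
time_s: 12.45
ee_pos: [0.4834, 0.4153, 0.0516]
tool_rot: [[0.766, 0.643, 0.0], [0.643, -0.766, -0.0], [0.0, 0.0, -1.0]]
ft_force: [-4.8, -3.6, 11.8]
opening: 0.0006
finger_force: 5.6
```

carry_out:
  steps: [0, 0, 0.04, 0, 0, 0, 0, 0, 0, 0, 0, 0, 0, 0, 0, 0, 0, -0.5, 0, 0, 0, 0, -1, 0, 0, 0, 0, -1, 0, 0, 0, 0, -1, 0, 0, 0, 0, -1, 0, 0, 0, 0, -1, 0, 0, 0, 0, 0, 0, 0]

```text
time_s: 13.7
ee_pos: [0.4846, 0.4161, 0.189]
tool_rot: [[0.766, 0.643, 0.004], [0.643, -0.766, 0.003], [0.005, 0.001, -1.0]]
ft_force: [0.2, -0.7, -0.7]
opening: 0.0007
finger_force: 0.0
```

Run:
```python
from st import *
s=manip.get_state(); print(s['time_s'],F(s['ee_pos']),s['ft_force'])
im,d,s=snap('wrist','w4')
a=np.radians(40); dd=np.array([np.cos(a),np.sin(a)]); ee=np.array([dd[1],-dd[0]])
print('catch wrist',[(F(r['point']),round(r['p'],2)) for l in ['catch_top','catch_rear','lid_edge'] for r in manip.look_for('wrist',l)][:6])
ims,ds,_=snap('side','s4')
print('side',[(F(r['point']),round(r['p'],2)) for l in ['catch_top','catch_rear','lid_edge'] for r in manip.look_for('side',l)][:6])
for c,D,S in [('wrist',d,s),('side',ds,None)]:
    P=world(c,D,S)[D>0]; Dd=P[:,:2]-[.48,.348]; X=np.stack([Dd@dd,Dd@ee,P[:,2]],1)*1000
    for x0 in [-40,0,40]:
        for y0 in [-60,60]:
            m=(abs(X[:,0]-x0)<10)&(abs(X[:,1]-y0)<10)&(X[:,2]<80); print(c,'lid z',x0,y0,np.median(X[m,2]))
    m=(abs(X[:,0]-60)<45)&(abs(X[:,1])<40)&(X[:,2]>63)&(X[:,2]<85); q=X[m]; print(len(q),np.percentile(q,[0,2,50,98,100],axis=0))
cv2.imwrite('pics/w4c.png',cv2.resize(im[40:340,130:490,::-1],None,fx=2,fy=2));
```

```text
13.7 [ 47.3 -49.2 189. ] [ 0.2 -0.7 -0.7]
catch wrist [(array([62.9,  2. , 57.8]), 0.68), (array([48.8, -5.8, 66.4]), 0.49), (array([23.8,  2.4, 52.1]), 0.21), (array([21.5, -0.4, 49.5]), 0.7)]
side [(array([65.8, -2. , 53.6]), 0.62), (array([ 24.4, -25.9,  57.1]), 0.76), (array([63.9, -4.2, 55.3]), 0.64)]
wrist lid z -40 -60 nan
wrist lid z -40 60 50.500438709968314
wrist lid z 0 -60 50.82480946272378
wrist lid z 0 60 50.50224436826589
wrist lid z 40 -60 50.725752921414454
wrist lid z 40 60 51.01119300393628
675 [[35.4 -7.8 63.1]
 [36.7 -7.6 64.4]
 [49.6  0.4 71.1]
 [61.   9.8 73.4]
 [61.5 10.4 74.3]]
side lid z -40 -60 51.65873491955186
side lid z -40 60 51.743063740918416
side lid z 0 -60 51.670612509357646
side lid z 0 60 51.93897493553651
side lid z 40 -60 51.71519382268605
side lid z 40 60 52.39116888838957
156 [[ 35.  -11.8  63.1]
 [ 37.4 -11.   63.9]
 [ 51.1  -5.4  69.8]
 [ 61.1   6.1  74.2]
 [ 61.4  10.   74.6]]
  return _methods._mean(a, axis=axis, dtype=dtype,
  ret = ret.dtype.type(ret / rcount)
```

View pics/w4c.png

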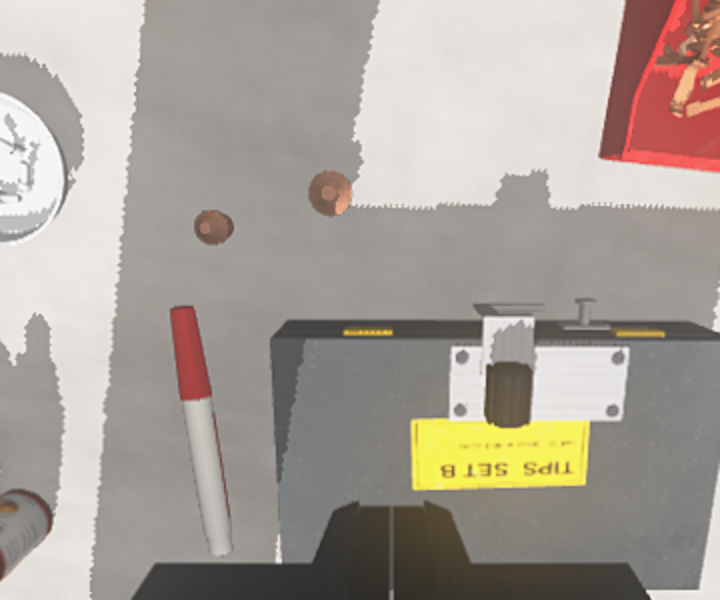

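The lid is level (z ≈ 51 mm at every patch) and shut. The thumb piece is at crop px (508,395), about F y −10..+9 mm, with the keeper pin to its right at (586,310). The pen and copper tips have not moved. I check body clearance to the pipes and go down beside the −y flank.

carry_out:
  steps: [0, 0, 1, 0, 0, 0, 0, 1, 0, 0, 0, 0, 1, 0, 0, 0, 0, 1, 0, 0, 0, 0, 0.8, 0, 0, 0, 0, 0.4, 0, 0, 0, 0, 0, 0, 0, 0, 0, 0, 0, 0, 0, 0, 0, 0, 0, 0, 0, 0, 0, 0]

```text
time_s: 15.35
ee_pos: [0.4836, 0.4155, 0.0572]
tool_rot: [[0.766, 0.643, 0.001], [0.643, -0.766, 0.001], [0.001, 0.0, -1.0]]
ft_force: [-0.0, 0.2, 0.5]
opening: 0.0003
finger_force: 0.0
```

Run:
```python
from st import *
s=manip.get_state(); print(s['time_s'],F(s['ee_pos']),s['ft_force'])
a=np.radians(40); dd=np.array([np.cos(a),np.sin(a)]); ee=np.array([dd[1],-dd[0]])
for c,f in [('wrist','w1'),('side','side0')]:
    z=np.load(f+'.npz'); P=world(c,z['d'],dict(ee_pos=z['p'],tool_rot=z['R']))[z['d']>0]; D=P[:,:2]-[.48,.348]
    X=np.stack([D@dd,D@ee,P[:,2]],1)*1000
    for y in range(90,190,10):
        m=(abs(X[:,0]-48)<60)&(abs(X[:,1]-y)<5); print(c,y,np.percentile(X[m,2],99) if m.any() else None)
```

```text
15.35 [ 46.1 -49.4  57.2] [-0.   0.2  0.5]
wrist 90 480.4761851915275
wrist 100 36.470497357848956
wrist 110 1.8640792319894803
wrist 120 1.5893818751031088
wrist 130 119.06242563163607
wrist 140 256.7397605481196
wrist 150 259.15408335664785
wrist 160 255.6906348939353
wrist 170 247.02203646448163
wrist 180 149.61592184652548
side 90 35.887464830254935
side 100 37.09831151321844
side 110 2.2167888071181525
side 120 117.55986067556496
side 130 150.24872546794847
side 140 256.9035668737003
side 150 257.0605081338156
side 160 247.32292727555495
side 170 186.51785489236687
side 180 65.52074383735383
```

carry_out:
  steps: [0.08, 0, -0.12, 0, 0, 0, 0.2, 0, 0, 0, 0, 0.2, 0, 0, 0, 0, 0.2, 0, 0, 0, 0, 0.2, 0, 0, 0, 0, 0.2, 0, 0, 0, 0, 0.2, 0, 0, 0, 0, 0.2, 0, 0, 0, 0, 0.2, 0, 0, 0, 0, 0, 0, 0, 0]

```text
time_s: 16.6
ee_pos: [0.5108, 0.3855, 0.0594]
tool_rot: [[0.766, 0.643, 0.0], [0.643, -0.766, -0.0], [-0.0, 0.0, -1.0]]
ft_force: [-0.4, -0.2, -0.9]
opening: 0.0004
finger_force: 0.0
```

Run:
```python
from st import *
s=manip.get_state(); print(s['time_s'],F(s['ee_pos']),s['ft_force'])
im,d,s=snap('wrist','w5'); ims,ds,_=snap('side','s5')
a=cv2.resize(im[100:340,180:480],None,fx=1.33,fy=1.33)[:,:400]; b=cv2.resize(ims[140:310,200:400],None,fx=1.88,fy=1.88)[:319,:376]
cv2.imwrite('pics/c5.png',np.hstack([a,b])[:,:,::-1])
```

```text
16.6 [47.7 -8.9 59.4] [-0.4 -0.2 -0.9]
```

View pics/c5.png

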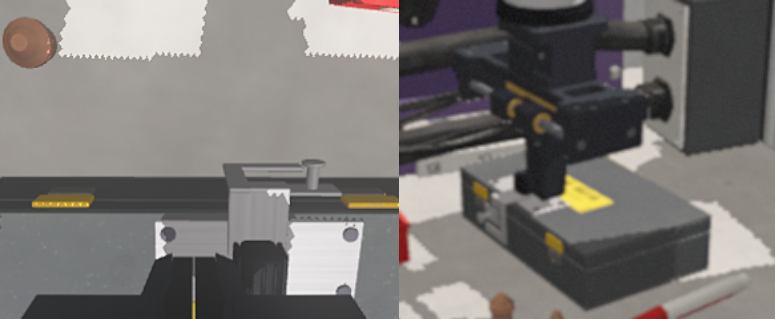

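The thumb piece has moved about half its track (left crop px ~262, midway on the plate 155–365), pushed by the shut fingers at px 193. I continue in finer steps and watch the force.

carry_out:
  steps: [0, 0.2, 0, 0, 0, 0, 0.2, 0, 0, 0, 0, 0.1, 0, 0, 0, 0, 0.04, 0, 0, 0, 0, 0.04, 0, 0, 0, 0, 0, 0, 0, 0, 0, 0, 0, 0, 0, 0, 0, 0, 0, 0, 0, 0, 0, 0, 0, 0, 0, 0, 0, 0]

```text
time_s: 17.95
ee_pos: [0.5199, 0.3748, 0.0595]
tool_rot: [[0.766, 0.643, 0.0], [0.643, -0.766, -0.0], [0.0, 0.0, -1.0]]
ft_force: [-1.0, -0.6, 1.4]
opening: 0.0006
finger_force: 0.5
```

carry_out:
  steps: [0, 0.04, 0, 0, 0, 0, 0.04, 0, 0, 0, 0, 0, 0, 0, 0, 0, 0, 0, 0, 0, 0, 0, 0, 0, 0, 0, 0, 0, 0, 0, 0, 0, 0, 0, 0, 0, 0, 0, 0, 0, 0, 0, 0, 0, 0, 0, 0, 0, 0, 0]

```text
time_s: 19.2
ee_pos: [0.5211, 0.3732, 0.0595]
tool_rot: [[0.766, 0.643, 0.0], [0.643, -0.766, 0.0], [0.0, 0.0, -1.0]]
ft_force: [-0.8, 0.3, 0.5]
opening: 0.0007
finger_force: 0.7
```

carry_out:
  steps: [0, 0.04, 0, 0, 0, 0, 0.04, 0, 0, 0, 0, 0, 0, 0, 0, 0, 0, 0, 0, 0, 0, 0, 0, 0, 0, 0, 0, 0, 0, 0, 0, 0, 0, 0, 0, 0, 0, 0, 0, 0, 0, 0, 0, 0, 0, 0, 0, 0, 0, 0]

```text
time_s: 20.45
ee_pos: [0.5214, 0.3728, 0.0595]
tool_rot: [[0.766, 0.643, -0.001], [0.643, -0.766, 0.001], [-0.0, -0.002, -1.0]]
ft_force: [-5.1, 5.4, 2.0]
opening: 0.0003
finger_force: 3.7
```

Run:
```python
from st import *
s=manip.get_state(); print(s['time_s'],F(s['ee_pos']),s['ft_force'],F(np.array([0.48,0.348,0])+0))
im,d,s=snap('wrist','w6')
cv2.imwrite('pics/c6.png',cv2.resize(im[160:340,220:460,::-1],None,fx=2.5,fy=2.5))
```

```text
20.45 [47.7  7.6 59.5] [-5.1  5.4  2. ] [0. 0. 0.]
```

View pics/c6.png

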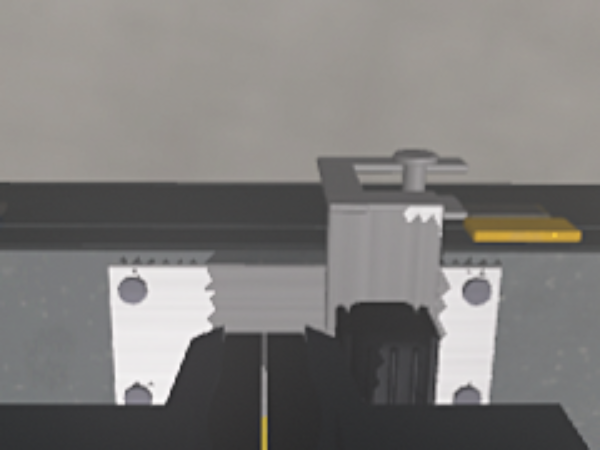

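The hook now reaches past the keeper pin at px (413,170). The force rose to 7 N while the travel stopped, so this is the end of the track. I give one more millimetre of push, then back off and lift.

carry_out:
  steps: [0, 0.05, 0, 0, 0, 0, 0, 0, 0, 0, 0, 0, 0, 0, 0, 0, -0.4, 0, 0, 0, 0, -0.8, 0, 0, 0, 0, -0.8, 0, 0, 0, 0, 0, -0.8, 0, 0, 0, 0, -1, 0, 0, 0, 0, -1, 0, 0, 0, 0, -1, 0, 0]

```text
time_s: 21.75
ee_pos: [0.4917, 0.4091, 0.157]
tool_rot: [[0.766, 0.643, 0.002], [0.643, -0.766, 0.001], [0.002, 0.001, -1.0]]
ft_force: [-0.8, 0.2, -0.9]
opening: 0.0006
finger_force: 0.0
```

Run:
```python
from st import *
s=manip.get_state(); print(s['time_s'],F(s['ee_pos']),s['ft_force'])
im,d,s=snap('wrist','w7')
a=np.radians(40); dd=np.array([np.cos(a),np.sin(a)]); ee=np.array([dd[1],-dd[0]])
ims,ds,_=snap('side','s7')
for c,D,S in [('wrist',d,s),('side',ds,None)]:
    P=world(c,D,S)[D>0]; Dd=P[:,:2]-[.48,.348]; X=np.stack([Dd@dd,Dd@ee,P[:,2]],1)*1000
    for x0,y0 in [(40,-60),(40,65),(10,-60),(10,60)]:
        m=(abs(X[:,0]-x0)<10)&(abs(X[:,1]-y0)<10)&(X[:,2]<80); print(c,'lid z',x0,y0,np.median(X[m,2]))
    m=(abs(X[:,0]-49)<16)&(abs(X[:,1]-10)<50)&(X[:,2]>63)&(X[:,2]<85); q=X[m]; print(len(q),np.percentile(q,[0,2,50,98,100],axis=0))
cv2.imwrite('pics/w7c.png',cv2.resize(im[40:340,130:490,::-1],None,fx=2,fy=2));
```

```text
21.75 [ 48.2 -39.3 157. ] [-0.8  0.2 -0.9]
wrist lid z 40 -60 50.736563402176806
wrist lid z 40 65 50.77708253074949
wrist lid z 10 -60 50.69108135277341
wrist lid z 10 60 50.55495825900786
864 [[35.6 21.7 63.1]
 [36.8 22.  64.3]
 [49.7 29.6 71. ]
 [61.  39.5 73.4]
 [61.3 40.1 74.5]]
side lid z 40 -60 51.688460950875566
side lid z 40 65 51.62477899831808
side lid z 10 -60 51.637666933406265
side lid z 10 60 51.856997715879594
153 [[35.9 18.6 63.1]
 [37.4 19.3 63.4]
 [50.9 24.  69.8]
 [61.3 37.6 73.9]
 [61.8 39.4 74.6]]
```

View pics/w7c.png

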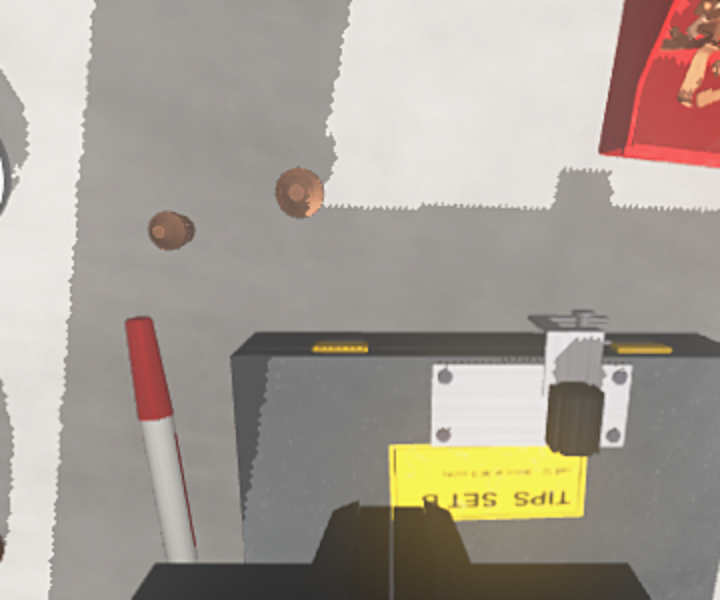

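The lid is level, the catch moved about 30 mm in both views, and its hook is at the pin (px 580,322). The pen and copper tips are where they were, and the gripper is clear. I hand the job in.

```bash
python3 -c "
from station import manip
print(manip.close_job())"
```

```text
the job is handed in; nothing more can be done
None
```

The lid was pushed fully shut first, then the catch was pushed about 30 mm to the end of its track with its hook at the keeper pin; nothing was pinched, the pen and copper tips were left in place, and the job was handed in at about 22 s.

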